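# Lean a washed kiln shelf to dry and block its foot

### The arm

A 6-joint arm with a two-finger parallel gripper is mounted at the origin on the work surface. World frame = base frame: x ahead of the robot, y to its left, z up, the work surface at z = 0. Lengths are in m, angles in rad, forces in N, time in s.
With the tool pointing down it reaches from about 0.375 to 0.9 m from the base axis. Payload 3.1 kg.
Tool frame: the origin (TCP) lies at the very end of the fingers, on their centre line; the grasp point (between the pads) lies hold_point_z behind it (hold_point_z is the distance from the TCP to the grasp point, in m); z points along the fingers, y is the line along which they close (so a half turn about z gives the same grasp; the last joint's range is limited). The gripper opens to 87 mm and grips with 3 to 60 N. Pads are 19 mm wide; open, the fingers measure 117 mm over their backs; the gripper's body (75 mm by 190 mm) begins 51 mm behind the grasp point.
Start: joints at [-1.51, 0.527, 1.433, -0, 1.181, -0.178], TCP at [0.148, -0.607, 0.223] pointing down, gripper open.
Joint ranges: [-3.08, 3.08], [-0.75, 2.2], [0.22, 2.44], [-1.43, 4.57], [0, 2.65], [-2.85, 2.85]. Speed limits (rad/s): [2.79, 2.79, 3.14, 3.14, 3.14, 3.14].

### API

Orientations are given as a rotation vector (axis times angle).
In Python, from plant import * gives the robot as it stands.
- The arm moves only by the tool jog_arm, never from a script. Its argument "targets" is a list of rows, each an object of numbers: "gripper": the opening, from -1 (shut) to 1 (fully open); "dx", "dy", "dz": the shift along the tool's x, y, z in m; "turn": the turn about the tool's z in units of 6 degrees (1.0 is 6 degrees). A call has 1 to 10 rows; each row shifts and turns the commanded pose from where the row before left it, along the tool's axes as they then stand; what a row does not reach is not made up. A row lasts 1/8 s, in which the tool goes at most 62.5 mm and 10.7 degrees, less where a joint would pass 70% of its speed; a pose out of reach is approached as far as the arm can. A call is refused whole if a number of a shift passes 0.0625 or a number of a turn 1, either way. A call with a gripper value outside its range is refused whole. The fingers move at their own pace and stop on an object; the grip force is fixed at half the most. Time passes only in rows, so rows that do not move let the fingers close. It gives the time, the measured TCP pose, the force, the opening and the grip force at its end, in the units of the state.
- read_state(): the state, without advancing time (a new reading comes with each control period).
- read_camera(name): name is "side" or "top"; returns the picture (384x512x3 uint8, blue, green, red); there is no depth.
- camera_info(name): a dict with "vertical_fov" (degrees; the focal length in pixels is half the picture's height over the tangent of half this angle, whatever the lens; pixels are square), "cx", "cy" (the principal point, pixels), "origin" and "orientation" of the camera in the world. Camera axes: x right, y down, z forward; pixel columns grow to the right and rows downward; lengths in m; the calibration is good to about 2 mm. A picture is of the moment at which its call begins. camera_info takes no time and is no camera call.
- job_done(): hands the job in; it is judged then, once.
Trained networks look in the newest picture that a camera, given by its name, has taken for a name from the list of things; names that differ only in an ending like _2 or _b are one class to them, and where a whole thing is asked for, a point or a joint stands for the part that bears it (a point fixed in the world has none). Each returns a list of dicts, best first, with "score" (0 to 1); they miss things now and then, are a little off and sometimes report something else, mostly with a low value. They report only what shows in the picture. A call takes as long as a camera call. They do not tell look-alikes from the thing itself.
- find_in(camera, thing): "rect" ([centre column, centre row, width, height] in pixels, round what is visible of it).
- masks_of(camera, thing): "region" (384x512 bool, what is visible of it) and "rect" ([centre column, centre row, width, height] in pixels, round what is visible of it).
The state is a dict: "time": time; "qpos": joint angles; "qvel": joint speeds; "joint_torque": joint torques, N m; "ee_pos": TCP position; "eef_rot": TCP orientation; "contact_force": force on the tool from outside, world axes, zero at the start; "torque": the same for the moment, N m; "gripper_width": finger opening in m; "finger_force": force on a finger pad.
Only numpy, scipy, OpenCV 4.12 (cv2) and the standard library are available. Lean on these libraries where they do the work, as an engineer would, in place of code of your own. Each camera call takes 0.05 s, during which the arm holds its last target. There are 200 camera calls.

### The job

Take the freshly washed kiln shelf off the bench easel and lean it square against the low slatted rail to dry: same edge down on the bench, white face outwards, at an easy lean of about 25 degrees from upright. Block its foot with the loose firebrick, standing flat and square on the bench right up against the middle of the shelf's foot, so that the shelf cannot slide. The shelf is brittle, so set it down and lean it gently, and leave the jar, the tube prop and the brush as they are.

Things in the scene. Friction and masses are not known exactly. Their poses are not given: they have to be found in the camera images.
- shelf_mid (a point): Centre of the kiln shelf: loose buff ceramic slab 200 mm high, 140 wide, 12 thick, about 0.6 kg, front face brushed white, back bare. z from foot edge to top edge (each 100 mm off), y along the width, x from the white face (6 mm off, at -x) to the bare back. Starts leaning back 30 degrees on the easel, white face up; its upper 95 mm stand free above the easel's panel.
- shelf: The same kiln shelf; origin at the middle of its foot edge, same axes.
- easel: Wooden bench easel, fixed: base 150 x 200 mm, plywood panel 170 wide, 105 long, leaning back 30 degrees towards its +x, and a ledge with a lip 13 mm high in front of the shelf's foot. Origin on the bench below the middle of the ledge, where the shelf's foot rests 36 mm up; z up. Draw the shelf out upwards along the panel.
- screen: Low slatted timber rail, fixed on the bench, the wall to lean the shelf against: 440 mm long, top edge 100 mm above the bench, three level slats on stubby posts. Origin on the bench in the plane of its front face, at mid length; x level into the rail (the free front side is -x), y along its length, z up.
- brick_mid (a point): Centre of the loose firebrick, a plain buff block 114 mm long (x), 57 mm wide (y) and 64 mm high (z), about 0.75 kg, lying flat on the bench; the centre is 32 mm above the bench.
- brick: The same firebrick; origin at the middle of its underside, same axes.
- jar: Closed jar of wash with a paper label, 72 mm across and 85 mm high, standing; origin at the middle of its underside. Leave it alone.
- prop: Short upright ceramic tube (kiln prop), 52 mm across and 76 mm high, standing; origin at the middle of its underside. Leave it alone.
- brush: Brush lying on the bench, 200 mm long; origin at mid length. Leave it alone.
Mind the look-alikes: they are no part of the job. What is shaped like the brick but black, blue or turquoise is not meant.

How it is judged:
At the end, for the whole second after the job is handed in: Shelf: foot edge on the bench, resting on the rail, white face out, 15 to 35 deg from upright, parallel to the rail within 8 deg, whole width backed by it. Brick: flat on the bench, end-on or side-on to the foot within 15 deg, within 45 mm of its middle, gap at most 12 mm. Both at rest (angle between shelf_mid's own z axis and vertical between 0.26 and 0.61 rad and angle between shelf_mid's own x axis and vertical above 1.75 rad and height (world z) of shelf below 0.01 m and contact force between shelf and screen above 0.3 N and angle between the y axis of shelf_mid and the y axis of screen, either way round below 0.14 rad and y of shelf_mid in the frame of screen between -0.15 and 0.15 m and x of shelf in the frame of screen below -0.02 m and angle between brick_mid's own z axis and vertical below 0.06 rad and height (world z) of brick below 0.004 m and y of brick_mid in the frame of shelf_mid between -0.045 and 0.045 m and ((angle between the x axis of brick_mid and the x axis of screen, either way round below 0.26 rad and x of brick_mid in the frame of shelf_mid between -0.08 and 0 m) or (angle between the x axis of brick_mid and the y axis of screen, either way round below 0.26 rad and x of brick_mid in the frame of shelf_mid between -0.054 and 0 m)) and linear speed of each of shelf, brick below 0.01 m/s); the robot touches nothing.
It fails at once if the shelf was dropped or slammed down: its foot within 20 mm of the bench and still moving at over 0.3 m/s (height (world z) of shelf below 0.02 m and linear speed of shelf above 0.3 m/s).
It fails at once if the shelf was banged against the rail (over 40 N) (contact force between shelf and screen above 40 N).
It fails at once if the shelf fell flat (angle between shelf_mid's own z axis and vertical above 1.1 rad).
It fails at once if the jar or the tube prop was moved over 25 mm or tipped (distance of any of jar, prop from where it was at the start of the episode above 0.025 m or angle between any of jar, prop's own z axis and vertical above 0.5 rad).
It fails at once if the brush was moved over 30 mm (distance of brush from where it was at the start of the episode above 0.03 m).
It also fails if it takes over 64 s, if anything falls off the work surface, if the arm or the gripper's body presses on something with over 40 N, if the wrist force passes 120 N, or if a joint passes its speed limit or range.

## Working session

There is one attempt and no reset: what is moved stays moved. The work goes in short steps, Python scripts to look and compute and a tool call to move; the robot and the scene stay as the last step left them, time stands still between calls to the robot, and variables do not carry over. Pictures are saved under pics/ and viewed, at most 12 in all, crops included, and the job is handed in when it is done.

Besides the shell and the picture viewer there is one more tool, called after "Call:" as name(argument=value, ...) on one line, values as JSON. jog_arm: Moves the arm, as the interface text tells. Its arguments: {"type":"object","properties":{"targets":{"type":"array"}},"required":["targets"]}

```bash
ls; mkdir -p pics; python3 - <<'E'
from plant import *
import cv2,numpy as np
s=read_state();print(s)
for c in ("side","top"):
    im=read_camera(c);cv2.imwrite(f"pics/{c}0.png",im);print(c,camera_info(c))
    for t in ("shelf","easel","screen","brick","jar","prop","brush"):
        print(t,[(round(d['score'],2),[round(float(v)) for v in d['rect']]) for d in find_in(c,t)])
E
```

```text
pics
{'time': 0.0, 'qpos': array([-1.50948788e+00,  5.28452332e-01,  1.43390838e+00, -1.12349016e-05,
        1.18138245e+00, -1.78534004e-01]), 'qvel': array([-2.35434520e-03, -1.56115361e-03, -1.02797385e-03,  8.46097883e-04,
       -2.98443229e-05,  1.16036330e-03]), 'joint_torque': array([-3.91797971e-05, -4.40043783e+01, -1.76591849e+01,  6.34789048e-02,
        5.81862952e-02, -1.69368645e-04]), 'ee_pos': array([ 0.14842771, -0.60636515,  0.2215782 ]), 'eef_rot': array([-3.11689713e+00, -3.75591044e-01, -1.81465751e-04]), 'contact_force': array([-0.12548957,  0.18635078, -1.03969131]), 'torque': array([ 0.01059962,  0.01538427, -0.0047706 ]), 'finger_force': 0.0, 'gripper_width': 0.0871345403061306}
side {'vertical_fov': 53.84082714862554, 'cx': 256.16064923777566, 'cy': 191.99461659608917, 'origin': array([0.05533103, 0.66127674, 0.84045987]), 'orientation': array([-0.7997531 ,  2.47891123, -1.16786589])}
shelf [(0.56, [302, 174, 46, 50])]
easel [(0.83, [305, 195, 71, 61])]
screen [(0.74, [182, 306, 137, 154])]
brick [(0.82, [178, 211, 42, 26]), (0.7, [225, 220, 36, 37]), (0.61, [266, 152, 33, 29]), (0.57, [230, 177, 32, 22])]
jar [(0.8, [295, 246, 25, 36])]
prop [(0.96, [255, 235, 19, 30]), (0.31, [223, 220, 44, 36])]
brush [(0.57, [256, 235, 17, 28]), (0.46, [354, 176, 21, 15])]
top {'vertical_fov': 53.808062311819214, 'cx': 251.99573959632832, 'cy': 194.2603865772964, 'origin': array([ 0.43355891, -0.06397231,  1.16404914]), 'orientation': array([-2.14293674,  2.1511333 , -0.15791089])}
shelf [(0.75, [297, 214, 44, 62]), (0.61, [298, 222, 70, 76])]
easel [(0.73, [298, 222, 66, 76])]
screen [(0.84, [115, 209, 63, 152]), (0.53, [216, 174, 39, 32])]
brick [(0.96, [342, 136, 32, 43]), (0.94, [277, 139, 38, 44]), (0.89, [216, 174, 39, 31]), (0.87, [201, 130, 36, 47])]
jar [(0.89, [228, 256, 25, 25])]
prop [(0.75, [216, 215, 19, 22])]
brush [(0.68, [377, 261, 24, 63])]
```

```bash
python3 - <<'E'
import cv2
for c in ("side","top"):
    im=cv2.imread(f"pics/{c}0.png"); cv2.imwrite(f"pics/{c}0b.png",cv2.resize(im,(800,600),interpolation=cv2.INTER_CUBIC))
E
```

```text
(no output)
```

View pics/side0b.png

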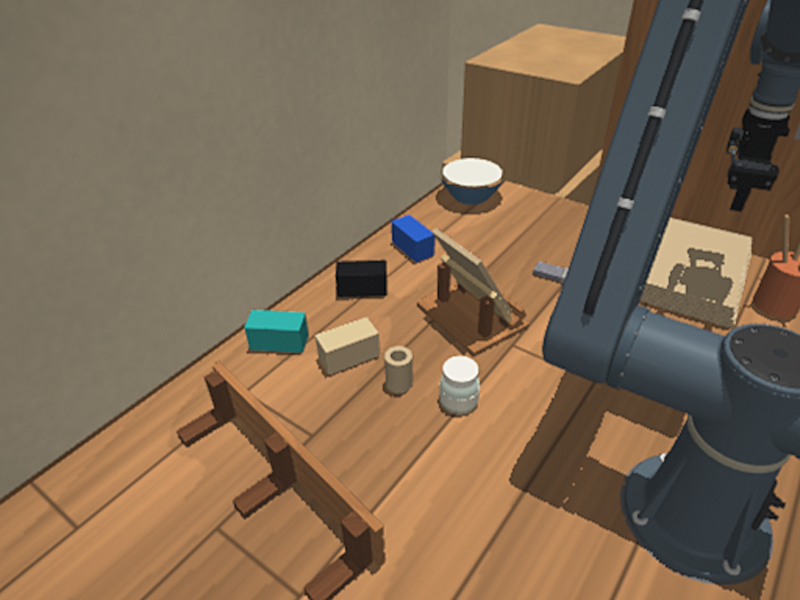

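View pics/top0b.png

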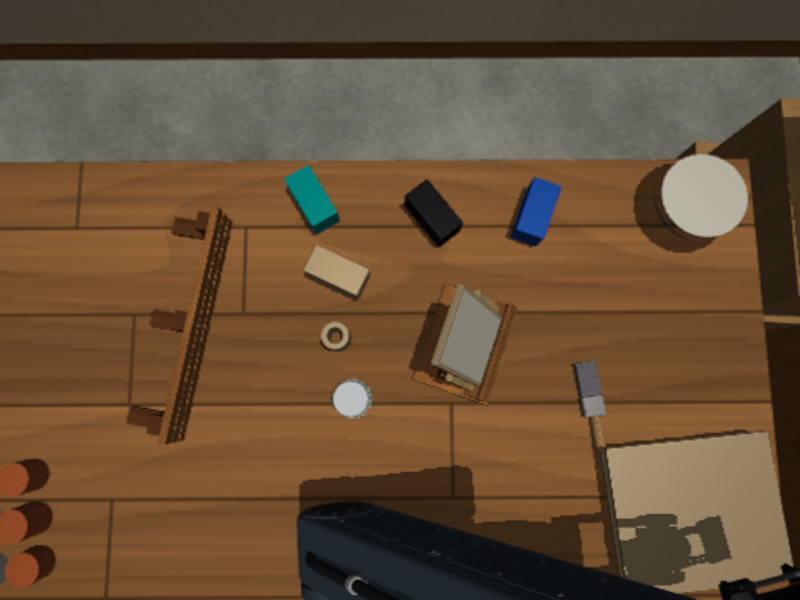

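Side view: buff brick at about (222,221), teal at (177,212), black at (231,178), blue at (264,152), prop at (255,237), jar at (294,247). The easel holds the shelf at about (303,175).
Top view: the rail is on the left at (125,209), with its free front to the right (posts behind, left). The shelf is at (300,214).

Candidates for the brick in the top view: teal (201,130), black (277,139), blue (342,136), buff (216,174). By the description I choose buff. The large pale slab at (445,325) is a different board, not the shelf. I'll check both choices in a close crop.

```bash
cat > h.py <<'E'
import numpy as np,cv2
from plant import *
from scipy.spatial.transform import Rotation as R
def K(c):
    i=camera_info(c);f=192/np.tan(np.radians(i['vertical_fov']/2));return i,f
def ray(c,p):
    i,f=K(c);d=R.from_rotvec(i['orientation']).apply([(p[0]-i['cx'])/f,(p[1]-i['cy'])/f,1]);return np.array(i['origin']),d
def onz(c,p,z):
    o,d=ray(c,p);return o+d*(z-o[2])/d[2]
def proj(c,P):
    i,f=K(c);q=R.from_rotvec(i['orientation']).inv().apply(np.atleast_2d(P)-i['origin']);return q[:,:2]/q[:,2:]*f+[i['cx'],i['cy']]
def st():
    s=read_state();r=R.from_rotvec(s['eef_rot']).as_matrix()
    print('t',round(s['time'],2),'p',s['ee_pos'].round(4),'x',r[:,0].round(3),'y',r[:,1].round(3),'z',r[:,2].round(3),'F',s['contact_force'].round(1),'w',round(s['gripper_width'],4),'ff',round(s['finger_force'],1));return s
E
python3 - <<'E'
from h import *
import plant
st(); print([n for n in dir(plant) if not n.startswith('_')], getattr(plant,'hold_point_z',None))
im=read_camera("top")
for t in("brick","shelf","screen","easel","prop","jar"):
    for m in masks_of("top",t):
        g=m['region'].astype(np.uint8);c=max(cv2.findContours(g,0,2)[0],key=cv2.contourArea)
        print(t,round(m['score'],2),[round(float(v),1) for v in m['rect']],cv2.boxPoints(cv2.minAreaRect(c)).round(1).tolist(), im[m['region']].mean(0).round())
a=cv2.resize(im[120:270,90:250],None,fx=2.5,fy=2.5,interpolation=2)
a=cv2.resize(im[130:260,75:255],(400*180//180*2//2,289),interpolation=2)
A=cv2.resize(im[130:230,75:175],(400,400),interpolation=2);B=cv2.resize(im[165:265,250:350],(400,400),interpolation=2);C=cv2.resize(im[150:200,190:240],(200,200),interpolation=2)
o=np.zeros((600,800,3),np.uint8);o[:400,:400]=A;o[:400,400:]=B;o[400:,:200]=C;o[400:,200:400]=cv2.resize(im[200:250,90:140],(200,200),interpolation=2);cv2.imwrite("pics/crop1.png",o)
E
```

```text
t 0.8 p [ 0.1485 -0.6071  0.2226] x [ 0.971  0.237 -0.   ] y [ 0.237 -0.971 -0.   ] z [-0. -0. -1.] F [0.1 0.6 0.5] w 0.0871 ff 0.0
['IKError', 'camera_info', 'find_in', 'hold_point_z', 'job_done', 'masks_of', 'read_camera', 'read_state'] 0.0187
brick 0.97 [342.2, 133.7, 30.9, 42.8] [[325.0, 151.5], [339.29998779296875, 112.0999984741211], [359.70001220703125, 119.5], [345.3999938964844, 159.0]] [128.  62.  27.]
brick 0.66 [216.2, 172.9, 46.2, 32.1] [[191.8000030517578, 175.6999969482422], [200.5, 155.6999969482422], [238.1999969482422, 172.10000610351562], [229.5, 192.10000610351562]] [100. 134. 156.]
brick 0.61 [199.4, 130.7, 36.1, 45.6] [[180.8000030517578, 114.4000015258789], [197.5, 104.9000015258789], [218.0, 140.6999969482422], [201.3000030517578, 150.3000030517578]] [109. 115.   5.]
brick 0.57 [276.0, 137.9, 39.3, 38.4] [[253.39999389648438, 127.5999984741211], [271.5, 112.69999694824219], [298.0, 144.89999389648438], [279.8999938964844, 159.8000030517578]] [23. 25. 28.]
shelf 0.73 [226.1, 257.0, 24.7, 25.3] [[207.0, 255.0], [224.5, 237.5], [241.5, 254.5], [224.0, 272.0]] [165. 169. 168.]
shelf 0.67 [297.6, 214.7, 44.7, 58.7] [[272.79998779296875, 236.10000610351562], [292.1000061035156, 181.0], [325.6000061035156, 192.6999969482422], [306.29998779296875, 247.89999389648438]] [102. 119. 126.]
screen 0.72 [226.9, 255.7, 26.7, 23.8] [[207.5, 255.5], [225.0, 238.0], [241.5, 254.5], [224.0, 272.0]] [170. 173. 171.]
screen 0.64 [115.2, 210.0, 61.3, 151.3] [[78.0999984741211, 278.5], [113.19999694824219, 127.5], [150.1999969482422, 136.10000610351562], [115.0999984741211, 287.0]] [25. 51. 82.]
prop 0.82 [216.6, 215.3, 20.9, 23.2] [[202.0, 215.0], [214.0, 203.0], [227.0, 216.0], [215.0, 228.0]] [ 84. 111. 129.]
```

View pics/crop1.png

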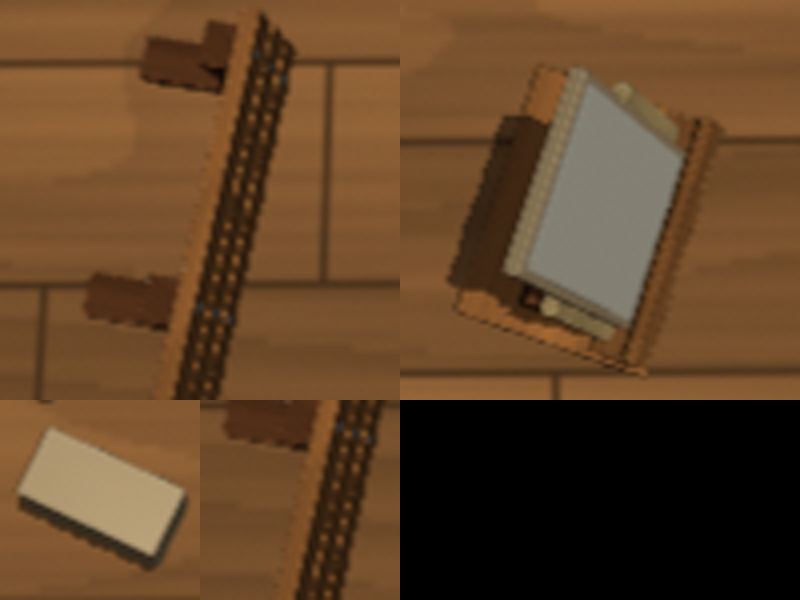

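```bash
python3 - <<'E'
from h import *
from scipy.optimize import least_squares
im=read_camera("top")
g=im.astype(float).mean(2)
# rail: print brightness profile rows
for r in (140,160,180,200,220,240,260,275):
    c0=int(135-(r-140)*.235); print(r,c0-14,im[r,c0-14:c0+22,2].tolist())
e=lambda p:np.array([[ (x+.5)/4-.5,(y+.5)/4-.5] for x,y in p])
# brick
b=e([(50,28),(187,87),(155,157),(18,93)])+[190,150]
P=np.array([onz("top",p,.064) for p in b]);print("brick",P.round(4).tolist(),P.mean(0).round(4))
d=(P[1]-P[0]+P[2]-P[3])/2;print("len",np.linalg.norm(d),"wid",np.linalg.norm(P[0]-P[3]),"yaw",np.degrees(np.arctan2(d[1],d[0])))
# shelf
s=e([(192,82),(283,155),(122,272),(230,325),(173,70),(108,272)])+[250,165]
t=np.radians(30)
def pts(v):
    ux=np.array([np.cos(v[2]),np.sin(v[2]),0]);uy=np.array([-ux[1],ux[0],0]);z=np.array([0,0,1.])
    sz=ux*np.sin(t)+z*np.cos(t);sx=ux*np.cos(t)-z*np.sin(t);f=np.array([v[0],v[1],.036])
    L=[(-.006,-.07,.2),(-.006,-.07,0),(-.006,.07,.2),(-.006,.07,0),(.006,-.07,.2),(.006,.07,.2)]
    return np.array([f+a*sx+b*uy+c*sz for a,b,c in L])
best=None
for y0 in(1.3,1.9):
  for flip in (0,1):
    S=s if not flip else s[[2,3,0,1,5,4]]
    w=np.array([1,.3,1,.3,1,1])[:,None]
    q=least_squares(lambda v:((proj("top",pts(v))-S)*w).ravel(),[.38,-.2,y0]);
    if best is None or q.cost<best[0].cost: best=(q,flip,S)
q,fl,S=best;print("shelf",q.x.round(4),np.degrees(q.x[2]),q.cost,fl);print((proj("top",pts(q.x))-S).round(1).tolist());print(pts(q.x).round(3).tolist())
# cross-check side
print(proj("side",pts(q.x)).round(1).tolist())
for n,p,z in(("jar",(225.5,255),.085),("prop",(214.8,215.2),.076)):print(n,onz("top",p,z).round(3))
E
```

```text
140 121 [95, 98, 109, 120, 102, 80, 77, 76, 75, 76, 75, 73, 103, 128, 133, 134, 138, 106, 47, 52, 80, 82, 53, 52, 60, 67, 100, 128, 133, 134, 134, 134, 134, 135, 134, 134]
160 116 [136, 137, 137, 138, 138, 137, 138, 139, 139, 139, 138, 139, 138, 136, 136, 138, 141, 109, 53, 50, 56, 88, 84, 51, 55, 86, 84, 50, 69, 118, 143, 144, 143, 143, 143, 144]
180 111 [126, 126, 126, 126, 127, 127, 127, 128, 127, 128, 127, 128, 125, 129, 130, 130, 133, 137, 104, 47, 52, 61, 57, 47, 52, 110, 109, 54, 52, 71, 110, 129, 130, 131, 130, 131]
200 106 [71, 73, 75, 75, 73, 87, 87, 74, 74, 76, 79, 80, 83, 92, 116, 134, 139, 142, 109, 55, 50, 57, 85, 78, 47, 53, 86, 84, 49, 50, 72, 86, 87, 87, 87, 87]
220 102 [116, 115, 115, 115, 116, 115, 114, 115, 114, 114, 114, 115, 108, 112, 122, 124, 126, 112, 79, 50, 53, 82, 78, 48, 52, 58, 58, 52, 51, 89, 113, 113, 113, 113, 112, 112]
240 97 [120, 120, 120, 119, 119, 119, 120, 120, 119, 120, 121, 121, 120, 121, 123, 125, 124, 131, 102, 45, 51, 64, 83, 75, 52, 53, 57, 55, 51, 53, 97, 124, 124, 124, 123, 123]
260 92 [105, 104, 106, 114, 123, 128, 130, 129, 129, 129, 1
[... 225 characters left out ...]
, 72, 47, 55, 102, 100, 51, 56, 108, 137, 138, 138, 138, 138]
brick [[0.7081, 0.0818, 0.064], [0.6629, -0.0203, 0.064], [0.6104, 0.0031, 0.064], [0.6588, 0.1048, 0.064]] [0.66   0.0423 0.064 ]
len 0.11214430630519368 wid 0.05435367003513682 yaw -114.65378106459153
shelf [ 0.5042 -0.2485  1.2265] 70.27387341181462 6.251953281924411 0
[[0.1, -2.5], [2.0, 0.4], [-0.2, 1.9], [0.6, 2.4], [0.7, -0.4], [-0.8, 0.6]]
[[0.602, -0.183, 0.212], [0.568, -0.277, 0.039], [0.47, -0.136, 0.212], [0.437, -0.23, 0.039], [0.606, -0.173, 0.206], [0.474, -0.126, 0.206]]
[[279.7, 144.4], [301.7, 177.7], [309.0, 165.6], [329.0, 198.7], [277.0, 147.1], [306.1, 168.5]]
jar [0.419 0.009 0.085]
prop [0.532 0.041 0.076]
```

```bash
cat >> h.py <<'E'
_e=np.array([(138.2,140),(133.3,160),(129.2,180),(124.2,200),(119.7,220),(115.2,240),(110.6,260),(107.2,275)])
def rail():
    k=np.polyfit(_e[:,1],_e[:,0],1);a=onz("top",(np.polyval(k,132),132),.1);b=onz("top",(np.polyval(k,282),282),.1)
    u=(a-b)/np.linalg.norm(a-b);n=np.array([-u[1],u[0],0]);n=n if n[1]>0 else -n
    return (a+b)[:2]/2,np.linalg.norm(a-b),n[:2],np.array([-n[1],n[0]])
def inrail(p):
    c,_,n,u=rail();d=np.array(p)[:2]-c;return np.array([d@n,d@u])
def fromrail(x,y):
    c,_,n,u=rail();return c+n*x+u*y
E
python3 - <<'E'
from h import *
c,L,n,u=rail();print(c,L,n,np.degrees(np.arctan2(n[1],n[0])))
for k,p in dict(jar=(.419,.009),prop=(.532,.041),brick=(.66,.0423)).items():print(k,inrail(p).round(3))
for y in(-.06,0,.05):print(y,"brick tgt",fromrail(-.055-.006-.006-.057,y).round(3),"shelf foot",fromrail(-.055,y).round(3),np.linalg.norm(fromrail(-.055,y)))
E
```

```text
[0.55999507 0.29804717] 0.43347163721138526 [0.17955316 0.98374827] 79.65626620541579
jar [-0.31   0.087]
prop [-0.258 -0.019]
brick [-0.234 -0.144]
-0.06 brick tgt [0.597 0.165] shelf foot [0.609 0.233] 0.6522455870902135
0 brick tgt [0.538 0.176] shelf foot [0.55  0.244] 0.601779728760297
0.05 brick tgt [0.489 0.185] shelf foot [0.501 0.253] 0.5611603650802052
```

Call:
jog_arm(targets=[{"gripper": 1, "dx": 0.04, "dy": -0.03, "dz": -0.03, "turn": 0}, {"gripper": 1, "dx": 0.04, "dy": -0.03, "dz": -0.03, "turn": 0}, {"gripper": 1, "dx": 0.04, "dy": -0.03, "dz": -0.03, "turn": 0}, {"gripper": 1, "dx": 0.04, "dy": -0.03, "dz": 0, "turn": 0}, {"gripper": 1, "dx": 0.04, "dy": -0.03, "dz": 0, "turn": 0}, {"gripper": 1, "dx": 0.04, "dy": -0.03, "dz": 0, "turn": 0}, {"gripper": 1, "dx": 0.04, "dy": -0.03, "dz": 0, "turn": 0}, {"gripper": 1, "dx": 0.04, "dy": -0.03, "dz": 0, "turn": 0}, {"gripper": 1, "dx": 0.04, "dy": -0.03, "dz": 0, "turn": 0}, {"gripper": 1, "dx": 0.04, "dy": -0.03, "dz": 0, "turn": 0}])

```text
time: 2.45
ee_pos: [0.4667, -0.2194, 0.3128]
eef_rot: [3.118, 0.376, 0.001]
contact_force: [0.2, -0.6, 0.2]
gripper_width: 0.087
finger_force: 0.0
```

Call:
jog_arm(targets=[{"gripper": 1, "dx": 0.04, "dy": -0.034, "dz": 0, "turn": 0}, {"gripper": 1, "dx": 0.04, "dy": -0.034, "dz": 0, "turn": 0}, {"gripper": 1, "dx": 0.04, "dy": -0.034, "dz": 0, "turn": 0}, {"gripper": 1, "dx": 0.04, "dy": -0.034, "dz": 0, "turn": 0}, {"gripper": 1, "dx": 0.04, "dy": -0.034, "dz": 0, "turn": 0}, {"gripper": 1, "dx": 0.04, "dy": -0.034, "dz": 0, "turn": 0}, {"gripper": 1, "dx": 0, "dy": 0, "dz": 0, "turn": -1}, {"gripper": 1, "dx": 0, "dy": 0, "dz": 0, "turn": -1}, {"gripper": 1, "dx": 0, "dy": 0, "dz": 0, "turn": -1}, {"gripper": 1, "dx": 0, "dy": 0, "dz": 0, "turn": -1}])

```text
time: 3.7
ee_pos: [0.6504, 0.0346, 0.3124]
eef_rot: [-2.971, -1.021, 0.0]
contact_force: [-0.0, -0.0, -1.3]
gripper_width: 0.0871
finger_force: 0.0
```

Call:
jog_arm(targets=[{"gripper": 1, "dx": 0, "dy": 0, "dz": 0.03, "turn": -1}, {"gripper": 1, "dx": 0, "dy": 0, "dz": 0.03, "turn": -1}, {"gripper": 1, "dx": 0, "dy": 0, "dz": 0.03, "turn": -1}, {"gripper": 1, "dx": 0, "dy": 0, "dz": 0.03, "turn": -1}, {"gripper": 1, "dx": 0, "dy": 0, "dz": 0, "turn": -0.6}, {"gripper": 1, "dx": 0, "dy": 0, "dz": 0, "turn": 0}, {"gripper": 1, "dx": 0, "dy": 0, "dz": 0, "turn": 0}])

```text
time: 4.58
ee_pos: [0.6509, 0.0345, 0.1931]
eef_rot: [2.645, 1.694, 0.002]
contact_force: [0.4, -0.3, -0.0]
gripper_width: 0.087
finger_force: 0.0
```

```bash
cat >> h.py <<'E'
def go(p,yaw):
    "print tool-frame move to world p, then the turn (units) to tool-x yaw (deg, mod 180)"
    s=st();r=R.from_rotvec(s['eef_rot']).as_matrix();d=np.array(p)-s['ee_pos'];y=np.degrees(np.arctan2(r[1,0],r[0,0]))
    w=(yaw-y+90)%180-90;a=np.radians(y+w);x2=np.array([np.cos(a),np.sin(a)]);y2=np.array([np.sin(a),-np.cos(a)])
    print("tool d",(r.T@d).round(4),"turn units",round(-w/6,3),"or after turn dx,dy",round(d[:2]@x2,4),round(d[:2]@y2,4),"dz",round(-d[2],4))
E
python3 - <<'E'
from h import *
go((.66,.042,.0213),65.35)
E
```

```text
t 4.58 p [0.6509 0.0345 0.1931] x [0.418 0.908 0.   ] y [ 0.908 -0.418  0.001] z [ 0.001 -0.    -1.   ] F [ 0.4 -0.3 -0. ] w 0.087 ff 0.0
tool d [0.0106 0.0049 0.1718] turn units -0.01 or after turn dx,dy 0.0106 0.0051 dz 0.1718
```

Call:
jog_arm(targets=[{"gripper": 1, "dx": 0.0106, "dy": 0.005, "dz": 0, "turn": 0}, {"gripper": 1, "dx": 0, "dy": 0, "dz": 0.05, "turn": 0}, {"gripper": 1, "dx": 0, "dy": 0, "dz": 0.05, "turn": 0}, {"gripper": 1, "dx": 0, "dy": 0, "dz": 0.04, "turn": 0}, {"gripper": 1, "dx": 0, "dy": 0, "dz": 0.02, "turn": 0}, {"gripper": 1, "dx": 0, "dy": 0, "dz": 0.013, "turn": 0}, {"gripper": 1, "dx": 0, "dy": 0, "dz": 0, "turn": 0}])

```text
time: 5.45
ee_pos: [0.6598, 0.0421, 0.0196]
eef_rot: [2.645, 1.696, 0.0]
contact_force: [-0.7, -1.4, 0.4]
gripper_width: 0.087
finger_force: 0.0
```

Call:
jog_arm(targets=[{"gripper": 0.2, "dx": 0, "dy": 0, "dz": 0, "turn": 0}, {"gripper": 0.2, "dx": 0, "dy": 0, "dz": 0, "turn": 0}, {"gripper": 0.2, "dx": 0, "dy": 0, "dz": 0, "turn": 0}, {"gripper": 0.2, "dx": 0, "dy": 0, "dz": 0, "turn": 0}, {"gripper": 0.2, "dx": 0, "dy": 0, "dz": 0, "turn": 0}])

```text
time: 6.08
ee_pos: [0.6597, 0.042, 0.0201]
eef_rot: [2.644, 1.695, 0.001]
contact_force: [-0.9, 0.0, 2.1]
gripper_width: 0.0571
finger_force: 29.9
```

```bash
python3 - <<'E'
from h import *
p=fromrail(-.121,-.04);print(p)
go((*p,.0203),79.66)
E
```

```text
[0.57761906 0.17183151]
t 6.08 p [0.6597 0.042  0.0201] x [0.417 0.909 0.   ] y [ 0.909 -0.417  0.001] z [ 0.001 -0.    -1.   ] F [-0.9  0.   2.1] w 0.0571 ff 29.9
tool d [ 0.0837 -0.1288 -0.0003] turn units -2.387 or after turn dx,dy 0.113 -0.1041 dz -0.0002
```

Call:
jog_arm(targets=[{"gripper": 0.2, "dx": 0, "dy": 0, "dz": -0.02, "turn": 0}, {"gripper": 0.2, "dx": 0, "dy": 0, "dz": -0.02, "turn": -0.8}, {"gripper": 0.2, "dx": 0, "dy": 0, "dz": 0, "turn": -0.8}, {"gripper": 0.2, "dx": 0, "dy": 0, "dz": 0, "turn": -0.787}, {"gripper": 0.2, "dx": 0.028, "dy": -0.026, "dz": 0, "turn": 0}, {"gripper": 0.2, "dx": 0.028, "dy": -0.026, "dz": 0, "turn": 0}, {"gripper": 0.2, "dx": 0.028, "dy": -0.026, "dz": 0, "turn": 0}, {"gripper": 0.2, "dx": 0.029, "dy": -0.026, "dz": 0, "turn": 0}, {"gripper": 0.2, "dx": 0, "dy": 0, "dz": 0, "turn": 0}, {"gripper": 0.2, "dx": 0, "dy": 0, "dz": 0.02, "turn": 0}])

```text
time: 7.32
ee_pos: [0.5789, 0.1724, 0.041]
eef_rot: [2.409, 2.012, 0.006]
contact_force: [0.9, -0.0, -6.9]
gripper_width: 0.057
finger_force: 29.9
```

Call:
jog_arm(targets=[{"gripper": 0.2, "dx": 0, "dy": 0, "dz": 0.01, "turn": 0}, {"gripper": 0.2, "dx": 0, "dy": 0, "dz": 0.006, "turn": 0}, {"gripper": 0.2, "dx": 0, "dy": 0, "dz": 0.004, "turn": 0}, {"gripper": 0.2, "dx": 0, "dy": 0, "dz": 0, "turn": 0}])

```text
time: 7.82
ee_pos: [0.5779, 0.1716, 0.0201]
eef_rot: [2.412, 2.011, 0.001]
contact_force: [0.7, -0.8, -5.3]
gripper_width: 0.0569
finger_force: 29.9
```

```bash
python3 - <<'E'
from h import *
p=fromrail(-.121,-.04)
go((*p,.0203),79.66)
E
```

```text
t 7.83 p [0.5779 0.1716 0.0201] x [0.18  0.984 0.   ] y [ 0.984 -0.18   0.001] z [ 0.001  0.    -1.   ] F [ 0.7 -0.8 -5.3] w 0.0569 ff 29.9
tool d [ 0.0002 -0.0003 -0.0002] turn units -0.003 or after turn dx,dy 0.0002 -0.0003 dz -0.0002
```

Call:
jog_arm(targets=[{"gripper": 1, "dx": 0, "dy": 0, "dz": 0, "turn": 0}, {"gripper": 1, "dx": 0, "dy": 0, "dz": 0, "turn": 0}, {"gripper": 1, "dx": 0, "dy": 0, "dz": 0, "turn": 0}, {"gripper": 1, "dx": 0, "dy": 0, "dz": -0.03, "turn": 0}, {"gripper": 1, "dx": 0, "dy": 0, "dz": -0.05, "turn": 0}, {"gripper": 1, "dx": 0, "dy": 0, "dz": -0.06, "turn": 0}, {"gripper": 1, "dx": 0, "dy": 0, "dz": -0.06, "turn": -1}, {"gripper": 1, "dx": 0, "dy": 0, "dz": -0.06, "turn": -1}, {"gripper": 1, "dx": 0, "dy": 0, "dz": 0, "turn": -1}, {"gripper": 1, "dx": 0, "dy": 0, "dz": 0, "turn": -1}])

```text
time: 9.07
ee_pos: [0.5777, 0.172, 0.2813]
eef_rot: [1.936, 2.472, 0.004]
contact_force: [-1.0, -0.6, -1.1]
gripper_width: 0.087
finger_force: 0.0
```

Call:
jog_arm(targets=[{"gripper": 1, "turn": -1, "dx": 0, "dy": 0, "dz": 0}, {"gripper": 1, "turn": -1, "dx": 0, "dy": 0, "dz": 0}, {"gripper": 1, "turn": -1, "dx": 0, "dy": 0, "dz": 0}, {"gripper": 1, "turn": -1, "dx": 0, "dy": 0, "dz": 0}, {"gripper": 1, "turn": -1, "dx": 0, "dy": 0, "dz": 0}, {"gripper": 1, "turn": -1, "dx": 0, "dy": 0, "dz": 0}, {"gripper": 1, "turn": -1, "dx": 0, "dy": 0, "dz": 0}, {"gripper": 1, "turn": -1, "dx": 0, "dy": 0, "dz": 0}, {"gripper": 1, "turn": -1, "dx": 0, "dy": 0, "dz": 0}, {"gripper": 1, "turn": -0.4, "dx": 0, "dy": 0, "dz": 0}])

```text
time: 10.32
ee_pos: [0.5772, 0.1719, 0.2798]
eef_rot: [0.541, 3.094, 0.0]
contact_force: [0.2, 0.0, -0.1]
gripper_width: 0.087
finger_force: 0.0
```

```bash
python3 - <<'E'
from h import *
go((.538,-.155,.28),160.3)
E
```

```text
t 10.32 p [0.5772 0.1719 0.2798] x [-0.941  0.339 -0.   ] y [0.339 0.941 0.   ] z [ 0.  0. -1.] F [ 0.2  0.  -0.1] w 0.087 ff 0.0
tool d [-7.400e-02 -3.208e-01 -3.000e-04] turn units -0.023 or after turn dx,dy -0.0733 -0.321 dz -0.0002
```

Call:
jog_arm(targets=[{"gripper": 1, "dx": -0.012, "dy": -0.055, "dz": 0, "turn": 0}, {"gripper": 1, "dx": -0.012, "dy": -0.055, "dz": 0, "turn": 0}, {"gripper": 1, "dx": -0.012, "dy": -0.055, "dz": 0, "turn": 0}, {"gripper": 1, "dx": -0.012, "dy": -0.055, "dz": 0, "turn": 0}, {"gripper": 1, "dx": -0.012, "dy": -0.055, "dz": 0, "turn": 0}, {"gripper": 1, "dx": -0.012, "dy": -0.055, "dz": 0, "turn": 0}, {"gripper": 1, "dx": 0, "dy": 0, "dz": 0, "turn": 0}, {"gripper": 1, "dx": 0, "dy": 0, "dz": 0, "turn": 0}])

```text
time: 11.32
ee_pos: [0.5323, -0.1626, 0.2796]
eef_rot: [-0.545, -3.094, -0.001]
contact_force: [-0.6, 0.5, -1.2]
gripper_width: 0.087
finger_force: 0.0
```

```bash
python3 - <<'E'
from h import *
go((.5339,-.1657,.172),160.3)
A=read_camera("top");B=read_camera("side")
o=np.zeros((600,800,3),np.uint8)
o[:400,:400]=cv2.resize(A[120:220,95:195],(400,400),interpolation=2)
o[:400,400:]=cv2.resize(B[120:220,250:350],(400,400),interpolation=2)
o[400:,:267]=cv2.resize(B,(267,200));o[400:,267:534]=cv2.resize(A,(267,200))
cv2.imwrite("pics/c2.png",o)
for nm,c in(("topbrick end",(0,0)),):
    pass
E
```

```text
t 11.32 p [ 0.5323 -0.1626  0.2796] x [-0.94   0.342  0.   ] y [0.342 0.94  0.001] z [-0.     0.001 -1.   ] F [-0.6  0.5 -1.2] w 0.087 ff 0.0
tool d [-0.0026 -0.0025  0.1076] turn units -0.048 or after turn dx,dy -0.0026 -0.0024 dz 0.1076
```

View pics/c2.png

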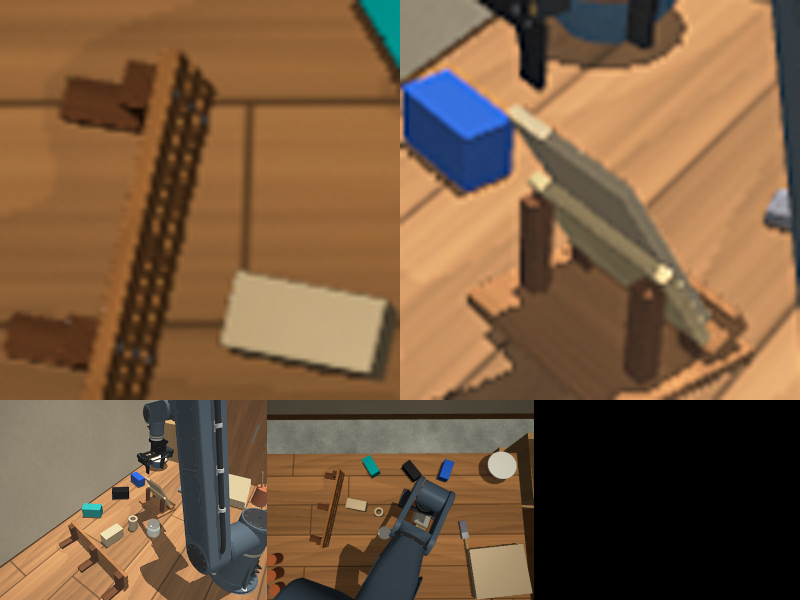

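The composite shows the brick standing square before the rail (top px 150–191, 187–212). In the side view the open fingers hang above the shelf's top edge, at about (283,141) and (379→ right finger behind). Now I'll descend over the top edge.

Call:
jog_arm(targets=[{"gripper": 1, "dx": -0.003, "dy": -0.003, "dz": 0.03, "turn": 0}, {"gripper": 1, "dx": 0, "dy": 0, "dz": 0.03, "turn": 0}, {"gripper": 1, "dx": 0, "dy": 0, "dz": 0.02, "turn": 0}, {"gripper": 1, "dx": 0, "dy": 0, "dz": 0.017, "turn": 0}, {"gripper": 1, "dx": 0, "dy": 0, "dz": 0.01, "turn": 0}, {"gripper": 1, "dx": 0, "dy": 0, "dz": 0, "turn": 0}])

```text
time: 12.18
ee_pos: [0.5342, -0.1656, 0.1721]
eef_rot: [-0.541, -3.093, -0.001]
contact_force: [-0.6, -0.1, 0.2]
gripper_width: 0.087
finger_force: 0.0
```

```bash
python3 - <<'E'
from h import *
go((.5339,-.1657,.172),160.3)
b=[onz("top",((x+.5)/4-.5+95,(y+.5)/4-.5+120),.064) for x,y in((240,270),(222,347),(387,300),(372,375))]
print([inrail(p).round(4).tolist() for p in b])
B=read_camera("side");A=read_camera("top")
o=np.zeros((400,800,3),np.uint8)
o[:,:400]=cv2.resize(B[110:210,250:350],(400,400),interpolation=2);o[:,400:]=cv2.resize(A[165:265,250:350],(400,400),interpolation=2)
cv2.imwrite("pics/c3.png",o)
E
```

```text
t 12.18 p [ 0.5342 -0.1656  0.1721] x [-0.941  0.34   0.001] y [0.34  0.941 0.   ] z [-0.001  0.001 -1.   ] F [-0.6 -0.1  0.2] w 0.087 ff 0.0
tool d [ 0.0002 -0.0002  0.0001] turn units -0.025 or after turn dx,dy 0.0002 -0.0002 dz 0.0001
[[-0.0664, -0.0695], [-0.0655, -0.0114], [-0.1773, -0.0666], [-0.1775, -0.0106]]
```

View pics/c3.png

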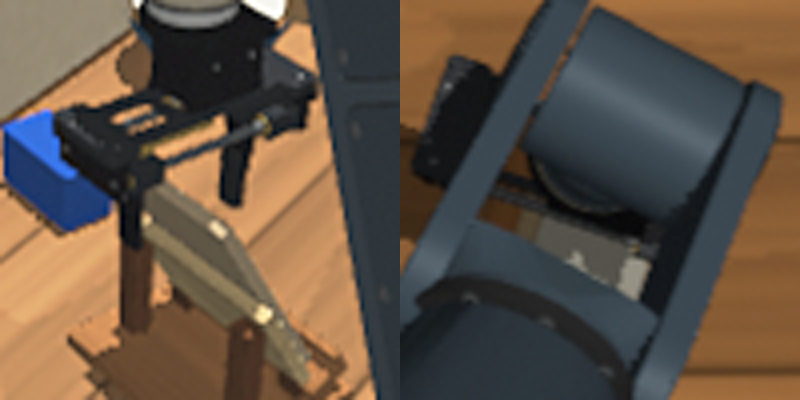

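Both fingers straddle the shelf's top edge (left crop: back finger at (130,220), front finger at (235,170)). I'll half close to cage it, then draw it upright.

Call:
jog_arm(targets=[{"gripper": 0.05, "dx": 0, "dy": 0, "dz": 0, "turn": 0}, {"gripper": 0.05, "dx": 0, "dy": 0, "dz": 0, "turn": 0}, {"gripper": 0.05, "dx": 0, "dy": 0, "dz": 0, "turn": 0}, {"gripper": 0.05, "dx": 0, "dy": -0.008, "dz": -0.004, "turn": 0}, {"gripper": 0.05, "dx": 0, "dy": -0.01, "dz": -0.005, "turn": 0}])

```text
time: 12.9
ee_pos: [0.5284, -0.1832, 0.1823]
eef_rot: [0.544, 3.093, 0.003]
contact_force: [-0.1, 3.5, 4.1]
gripper_width: 0.0486
finger_force: 2.1
```

Call:
jog_arm(targets=[{"gripper": 0.05, "dx": 0, "dy": -0.01, "dz": -0.005, "turn": 0}, {"gripper": 0.05, "dx": 0, "dy": -0.01, "dz": -0.005, "turn": 0}, {"gripper": 0.05, "dx": 0, "dy": -0.01, "dz": -0.003, "turn": 0}, {"gripper": 0.05, "dx": 0, "dy": -0.01, "dz": -0.002, "turn": 0}, {"gripper": 0.05, "dx": 0, "dy": -0.01, "dz": -0.001, "turn": 0}, {"gripper": 0.05, "dx": 0, "dy": -0.01, "dz": 0, "turn": 0}, {"gripper": 0.05, "dx": 0, "dy": 0, "dz": 0, "turn": 0}])

```text
time: 13.78
ee_pos: [0.5072, -0.2409, 0.1972]
eef_rot: [-0.546, -3.093, 0.0]
contact_force: [0.0, 0.2, -0.0]
gripper_width: 0.0458
finger_force: 0.2
```

```bash
python3 - <<'E'
from h import *
st()
B=read_camera("side");A=read_camera("top")
o=np.zeros((400,800,3),np.uint8)
o[:,:400]=cv2.resize(B[110:210,250:350],(400,400),interpolation=2);o[:,400:]=cv2.resize(A[165:265,250:350],(400,400),interpolation=2)
cv2.imwrite("pics/c4.png",o)
E
```

```text
t 13.78 p [ 0.5072 -0.2409  0.1972] x [-0.94   0.342  0.001] y [ 0.342  0.94  -0.   ] z [-0.001  0.    -1.   ] F [ 0.   0.2 -0. ] w 0.0458 ff 0.2
```

View pics/c4.png

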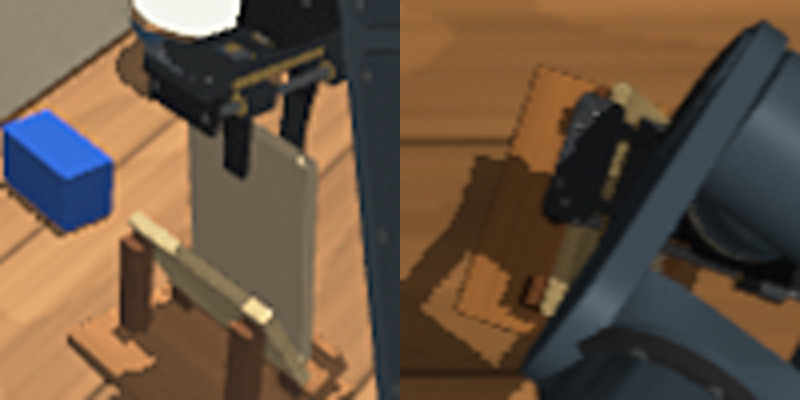

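The shelf now stands nearly upright between the fingers (left crop, top at y≈150, foot at y≈380). Now I'll grip and lift.

Call:
jog_arm(targets=[{"gripper": -0.4, "dx": 0, "dy": 0, "dz": 0, "turn": 0}, {"gripper": -0.8, "dx": 0, "dy": 0, "dz": 0, "turn": 0}, {"gripper": -1, "dx": 0, "dy": 0, "dz": 0, "turn": 0}, {"gripper": -1, "dx": 0, "dy": 0, "dz": 0, "turn": 0}, {"gripper": -1, "dx": 0, "dy": 0, "dz": 0, "turn": 0}, {"gripper": -1, "dx": 0, "dy": 0, "dz": 0, "turn": 0}])

```text
time: 14.62
ee_pos: [0.5075, -0.2411, 0.1974]
eef_rot: [-0.543, -3.094, 0.003]
contact_force: [-0.6, -4.0, -2.8]
gripper_width: 0.0115
finger_force: 29.8
```

Call:
jog_arm(targets=[{"gripper": -1, "dx": 0, "dy": 0, "dz": -0.01, "turn": 0}, {"gripper": -1, "dx": 0, "dy": 0, "dz": -0.01, "turn": 0}, {"gripper": -1, "dx": 0, "dy": 0, "dz": -0.02, "turn": 0}, {"gripper": -1, "dx": 0, "dy": 0, "dz": -0.03, "turn": 0}, {"gripper": -1, "dx": 0, "dy": 0, "dz": -0.03, "turn": 0}, {"gripper": -1, "dx": 0, "dy": 0, "dz": -0.03, "turn": 0}, {"gripper": -1, "dx": 0, "dy": 0, "dz": 0, "turn": 0}])

```text
time: 15.5
ee_pos: [0.5091, -0.2403, 0.3302]
eef_rot: [0.543, 3.088, -0.003]
contact_force: [0.7, 0.1, -7.4]
gripper_width: 0.0119
finger_force: 30.0
```

```bash
python3 - <<'E'
from h import *
st()
B=read_camera("side");A=read_camera("top")
o=np.zeros((400,800,3),np.uint8)
o[:,:400]=cv2.resize(B[90:190,250:350],(400,400),interpolation=2);o[:,400:]=cv2.resize(A[165:265,250:350],(400,400),interpolation=2)
cv2.imwrite("pics/c5.png",o)
go((*fromrail(-.0484,-.04),.32),169.66)
E
```

```text
t 15.5 p [ 0.5091 -0.2403  0.3302] x [-0.94   0.341 -0.006] y [ 0.341  0.94  -0.001] z [ 0.006 -0.003 -1.   ] F [ 0.7  0.1 -7.4] w 0.0119 ff 30.0
t 15.6 p [ 0.507  -0.2391  0.3266] x [-0.94   0.341  0.002] y [0.341 0.94  0.001] z [-0.002  0.002 -1.   ] F [-0.9  0.4 -7.9] w 0.0118 ff 30.0
tool d [0.0858 0.4819 0.0074] turn units -1.599 or after turn dx,dy 0.0043 0.4895 dz 0.0066
```

View pics/c5.png

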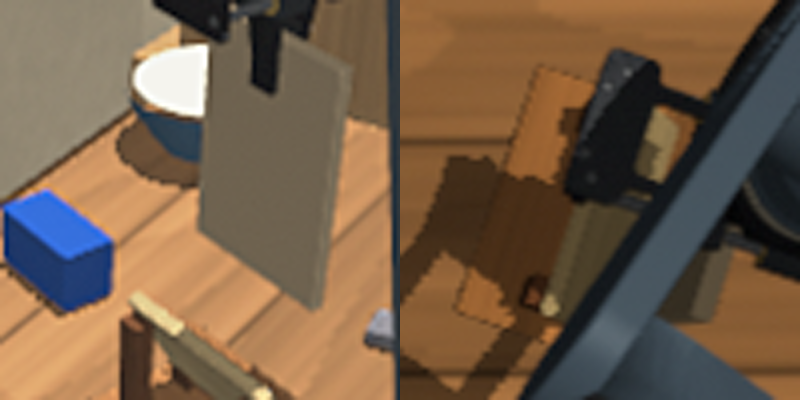

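The shelf hangs upright in the grip, bare back towards the camera, with its foot corners at side px (300,147) and (329,167). I'll carry it over now and work out the foot height on the way.

Call:
jog_arm(targets=[{"gripper": -1, "dx": 0, "dy": 0, "dz": 0, "turn": -0.8}, {"gripper": -1, "dx": 0, "dy": 0, "dz": 0, "turn": -0.8}, {"gripper": -1, "dx": 0, "dy": 0.015, "dz": 0, "turn": 0}, {"gripper": -1, "dx": 0, "dy": 0.03, "dz": 0, "turn": 0}, {"gripper": -1, "dx": 0, "dy": 0.04, "dz": 0, "turn": 0}, {"gripper": -1, "dx": 0, "dy": 0.045, "dz": 0, "turn": 0}, {"gripper": -1, "dx": 0, "dy": 0.045, "dz": 0, "turn": 0}, {"gripper": -1, "dx": 0, "dy": 0.045, "dz": 0, "turn": 0}, {"gripper": -1, "dx": 0, "dy": 0.045, "dz": 0, "turn": 0}, {"gripper": -1, "dx": 0, "dy": 0.045, "dz": 0, "turn": 0}])

```text
time: 16.85
ee_pos: [0.5622, 0.0677, 0.3262]
eef_rot: [-0.285, -3.126, -0.002]
contact_force: [0.2, -0.1, -6.4]
gripper_width: 0.0117
finger_force: 30.0
```

Call:
jog_arm(targets=[{"gripper": -1, "dx": 0, "dy": 0.045, "dz": 0, "turn": 0}, {"gripper": -1, "dx": 0, "dy": 0.045, "dz": 0, "turn": 0}, {"gripper": -1, "dx": 0, "dy": 0.035, "dz": 0, "turn": 0}, {"gripper": -1, "dx": 0, "dy": 0.025, "dz": 0, "turn": 0}, {"gripper": -1, "dx": 0, "dy": 0.015, "dz": 0, "turn": 0}, {"gripper": -1, "dx": 0, "dy": 0.007, "dz": 0, "turn": 0}, {"gripper": -1, "dx": 0, "dy": 0, "dz": 0, "turn": 0}, {"gripper": -1, "dx": 0, "dy": 0, "dz": 0, "turn": 0}])

```text
time: 17.85
ee_pos: [0.5941, 0.2331, 0.3275]
eef_rot: [-0.285, -3.128, 0.001]
contact_force: [-0.3, 0.0, -7.0]
gripper_width: 0.0119
finger_force: 30.0
```

```bash
python3 - <<'E'
from h import *
# earlier lift picture: back-face plane at tcp (.507,-.2391), normal (.341,.940), +6mm
T=np.array([.507,-.2391,.3266]);n=np.array([.341,.94,0]);w=np.array([-.94,.341,0])
for p in((200,230),(318,308),(350,68)):
    o,d=ray("side",((p[0]+.5)/4-.5+250,(p[1]+.5)/4-.5+90));k=(n@(T+.006*n-o))/(n@d);P=o+k*d;print(P.round(4),"along w",round(w@(P-T),4),"z-tcp",round(P[2]-T[2],4))
go((*fromrail(-.0484,-.04),.2),169.66)
B=read_camera("side");A=read_camera("top")
o=np.zeros((400,800,3),np.uint8)
o[:,:400]=cv2.resize(B[130:250,140:260],(400,400),interpolation=2);o[:,400:]=cv2.resize(A[120:240,80:200],(400,400),interpolation=2)
cv2.imwrite("pics/c6.png",o)
E
```

```text
[ 0.5726 -0.2565  0.1744] along w -0.0676 z-tcp -0.1522
[ 0.4407 -0.2087  0.1779] along w 0.0727 z-tcp -0.1487
[ 0.4385 -0.2079  0.3752] along w 0.075 z-tcp 0.0486
t 17.85 p [0.5941 0.2331 0.3275] x [-0.984  0.181  0.   ] y [ 0.181  0.984 -0.001] z [-0.001 -0.001 -1.   ] F [-0.3  0.  -7. ] w 0.0119 ff 30.0
tool d [0.0052 0.0095 0.1275] turn units -0.012 or after turn dx,dy 0.0052 0.0094 dz 0.1275
```

View pics/c6.png

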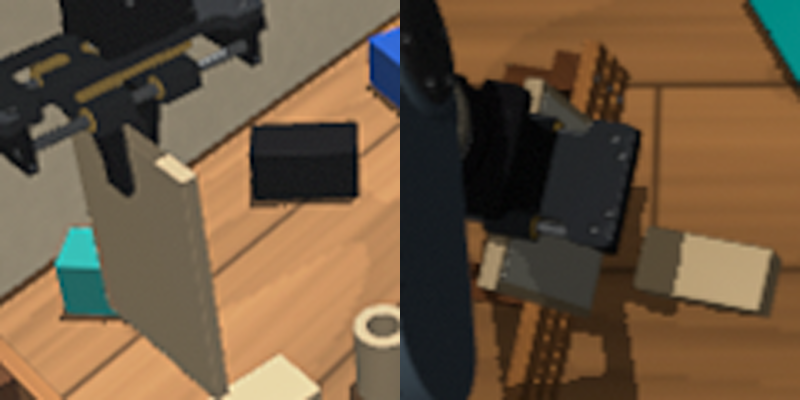

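The shelf hangs above the slot between rail and brick; its lower right corner shows at side px (206,247), its top edge at top px (104–127,146–212). I'll lower it gently.

Call:
jog_arm(targets=[{"gripper": -1, "dx": 0.005, "dy": 0.0095, "dz": 0, "turn": 0}, {"gripper": -1, "dx": 0, "dy": 0, "dz": 0.02, "turn": 0}, {"gripper": -1, "dx": 0, "dy": 0, "dz": 0.03, "turn": 0}, {"gripper": -1, "dx": 0, "dy": 0, "dz": 0.03, "turn": 0}, {"gripper": -1, "dx": 0, "dy": 0, "dz": 0.03, "turn": 0}, {"gripper": -1, "dx": 0, "dy": 0, "dz": 0.02, "turn": 0}, {"gripper": -1, "dx": 0, "dy": 0, "dz": 0.01, "turn": 0}, {"gripper": -1, "dx": 0, "dy": 0, "dz": 0.008, "turn": 0}, {"gripper": -1, "dx": 0, "dy": 0, "dz": 0.005, "turn": 0}, {"gripper": -1, "dx": 0, "dy": 0, "dz": 0, "turn": 0}])

```text
time: 19.2
ee_pos: [0.5911, 0.2444, 0.1748]
eef_rot: [0.283, 3.129, 0.0]
contact_force: [0.5, -0.4, -7.6]
gripper_width: 0.0121
finger_force: 30.0
```

Call:
jog_arm(targets=[{"gripper": -1, "dx": 0, "dy": 0, "dz": 0.002, "turn": 0}, {"gripper": -1, "dx": 0, "dy": 0, "dz": 0.002, "turn": 0}, {"gripper": -1, "dx": 0, "dy": 0, "dz": 0.002, "turn": 0}, {"gripper": -1, "dx": 0, "dy": 0, "dz": 0.002, "turn": 0}, {"gripper": -1, "dx": 0, "dy": 0, "dz": 0, "turn": 0}])

```text
time: 19.82
ee_pos: [0.5908, 0.2443, 0.1663]
eef_rot: [-0.283, -3.128, 0.0]
contact_force: [0.3, -0.6, -7.2]
gripper_width: 0.012
finger_force: 30.0
```

```bash
python3 - <<'E'
from h import *
go((*fromrail(-.0484,-.04),.158),169.66)
E
```

```text
t 19.82 p [0.5908 0.2443 0.1663] x [-0.984  0.18   0.001] y [ 0.18   0.984 -0.   ] z [-0.001 -0.    -1.   ] F [ 0.3 -0.6 -7.2] w 0.012 ff 30.0
tool d [ 0.     -0.001   0.0083] turn units -0.0 or after turn dx,dy 0.0 -0.001 dz 0.0083
```

Call:
jog_arm(targets=[{"gripper": -1, "dx": 0, "dy": -0.001, "dz": 0.002, "turn": 0}, {"gripper": -1, "dx": 0, "dy": 0, "dz": 0.002, "turn": 0}, {"gripper": -1, "dx": 0, "dy": 0, "dz": 0.002, "turn": 0}, {"gripper": -1, "dx": 0, "dy": 0, "dz": 0, "turn": 0}])

```text
time: 20.32
ee_pos: [0.5907, 0.2433, 0.1603]
eef_rot: [-0.283, -3.128, 0.0]
contact_force: [0.1, -0.8, -6.7]
gripper_width: 0.0121
finger_force: 30.0
```

Call:
jog_arm(targets=[{"gripper": -1, "dx": 0, "dy": 0, "dz": 0.002, "turn": 0}, {"gripper": -1, "dx": 0, "dy": 0, "dz": 0.001, "turn": 0}, {"gripper": -1, "dx": 0, "dy": 0, "dz": 0, "turn": 0}])

```text
time: 20.7
ee_pos: [0.5911, 0.2436, 0.1594]
eef_rot: [0.283, 3.128, 0.001]
contact_force: [-3.7, -0.3, 5.5]
gripper_width: 0.012
finger_force: 30.0
```

Call:
jog_arm(targets=[{"gripper": -1, "dx": 0, "dy": 0, "dz": -0.002, "turn": 0}, {"gripper": -0.6, "dx": 0, "dy": 0, "dz": 0, "turn": 0}, {"gripper": -0.31, "dx": 0, "dy": 0, "dz": 0, "turn": 0}, {"gripper": -0.31, "dx": 0, "dy": 0, "dz": 0, "turn": 0}, {"gripper": -0.31, "dx": 0, "dy": 0, "dz": 0, "turn": 0}])

```text
time: 21.32
ee_pos: [0.5911, 0.2434, 0.1597]
eef_rot: [0.283, 3.128, 0.0]
contact_force: [0.2, -0.5, 0.9]
gripper_width: 0.0292
finger_force: 0.0
```

Call:
jog_arm(targets=[{"gripper": -0.31, "dx": 0, "dy": 0.006, "dz": 0, "turn": 0}, {"gripper": -0.31, "dx": 0, "dy": 0.006, "dz": 0, "turn": 0}, {"gripper": -0.31, "dx": 0, "dy": 0.006, "dz": 0, "turn": 0}, {"gripper": -0.31, "dx": 0, "dy": 0.006, "dz": 0, "turn": 0}, {"gripper": -0.31, "dx": 0, "dy": 0.006, "dz": 0, "turn": 0}, {"gripper": -0.31, "dx": 0, "dy": 0.006, "dz": 0, "turn": 0}, {"gripper": -0.31, "dx": 0, "dy": 0.006, "dz": 0, "turn": 0}, {"gripper": -0.31, "dx": 0, "dy": 0.006, "dz": 0, "turn": 0}])

```text
time: 22.32
ee_pos: [0.5996, 0.2911, 0.1595]
eef_rot: [0.283, 3.129, 0.0]
contact_force: [1.2, 0.7, -0.8]
gripper_width: 0.03
finger_force: 0.4
```

```bash
python3 - <<'E'
from h import *
s=st();print(inrail(s['ee_pos']))
B=read_camera("side");A=read_camera("top")
o=np.zeros((400,800,3),np.uint8)
o[:,:400]=cv2.resize(B[150:270,120:240],(400,400),interpolation=2);o[:,400:]=cv2.resize(A[120:240,80:200],(400,400),interpolation=2)
cv2.imwrite("pics/c7.png",o)
E
```

```text
t 22.32 p [0.5996 0.2911 0.1595] x [-0.984  0.18  -0.   ] y [0.18  0.984 0.   ] z [ 0.  0. -1.] F [ 1.2  0.7 -0.8] w 0.03 ff 0.4
[ 0.00024425 -0.04016683]
```

View pics/c7.png

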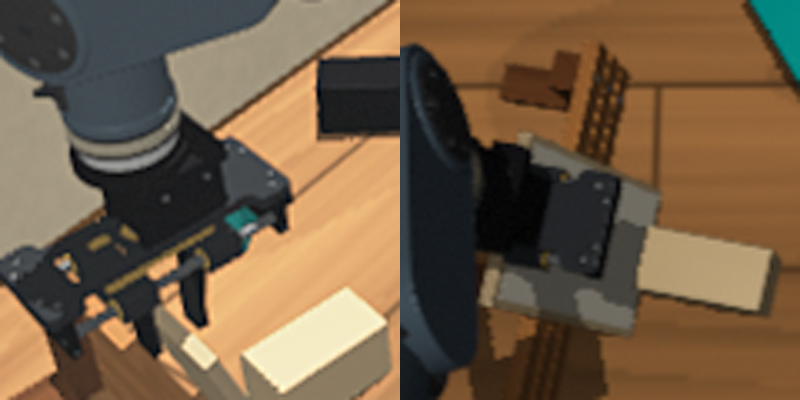

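The shelf is leaning over square to the rail, with its foot just behind the brick (top px ≈(150,195)). I'll ease it on until the rail carries it.

Call:
jog_arm(targets=[{"gripper": -0.31, "dx": 0, "dy": 0.004, "dz": 0, "turn": 0}, {"gripper": -0.31, "dx": 0, "dy": 0.004, "dz": 0, "turn": 0}, {"gripper": -0.31, "dx": 0, "dy": 0.004, "dz": 0, "turn": 0}, {"gripper": -0.31, "dx": 0, "dy": 0.004, "dz": 0, "turn": 0}, {"gripper": -0.31, "dx": 0, "dy": 0.004, "dz": 0, "turn": 0}, {"gripper": -0.31, "dx": 0, "dy": 0.004, "dz": 0, "turn": 0}, {"gripper": -0.31, "dx": 0, "dy": 0, "dz": 0, "turn": 0}])

```text
time: 23.3
ee_pos: [0.6038, 0.3143, 0.1597]
eef_rot: [0.282, 3.129, -0.0]
contact_force: [0.2, 0.4, -0.4]
gripper_width: 0.0303
finger_force: 0.0
```

```bash
python3 - <<'E'
from h import *
s=st();print(inrail(s['ee_pos']))
E
```

```text
t 23.3 p [0.6038 0.3143 0.1597] x [-0.984  0.179 -0.   ] y [ 0.179  0.984 -0.   ] z [ 0. -0. -1.] F [ 0.2  0.4 -0.4] w 0.0303 ff 0.0
[ 0.02388455 -0.04020884]
```

Call:
jog_arm(targets=[{"gripper": 0.1, "dx": 0, "dy": 0, "dz": 0, "turn": 0}, {"gripper": 0.4, "dx": 0, "dy": 0, "dz": 0, "turn": 0}, {"gripper": 0.4, "dx": 0, "dy": 0, "dz": 0, "turn": 0}, {"gripper": 0.4, "dx": 0, "dy": 0, "dz": -0.02, "turn": 0}, {"gripper": 0.4, "dx": 0, "dy": 0, "dz": -0.04, "turn": 0}, {"gripper": 0.4, "dx": 0, "dy": 0, "dz": -0.05, "turn": 0}, {"gripper": 1, "dx": 0, "dy": -0.045, "dz": 0, "turn": 0}, {"gripper": 1, "dx": 0, "dy": -0.05, "dz": 0, "turn": 0}, {"gripper": 1, "dx": 0, "dy": -0.05, "dz": 0, "turn": 0}, {"gripper": 1, "dx": 0, "dy": 0, "dz": 0, "turn": 0}])

```text
time: 24.55
ee_pos: [0.5772, 0.1685, 0.2698]
eef_rot: [-0.29, -3.128, 0.001]
contact_force: [0.6, 1.1, -0.3]
gripper_width: 0.0856
finger_force: 0.0
```

Call:
jog_arm(targets=[{"gripper": 1, "turn": 1, "dx": 0, "dy": 0, "dz": 0}, {"gripper": 1, "turn": 1, "dx": 0, "dy": 0, "dz": 0}, {"gripper": 1, "turn": 1, "dx": 0, "dy": 0, "dz": 0}, {"gripper": 1, "turn": 1, "dx": 0, "dy": 0, "dz": 0}, {"gripper": 1, "turn": 1, "dx": 0, "dy": 0, "dz": 0}, {"gripper": 1, "turn": 1, "dx": 0, "dy": 0, "dz": 0}, {"gripper": 1, "turn": 1, "dx": 0, "dy": 0, "dz": 0}, {"gripper": 1, "turn": 1, "dx": 0, "dy": 0, "dz": 0}, {"gripper": 1, "turn": 1, "dx": 0, "dy": 0, "dz": 0}, {"gripper": 1, "turn": 1, "dx": 0, "dy": 0, "dz": 0}])

```text
time: 25.8
ee_pos: [0.5779, 0.1728, 0.2696]
eef_rot: [-1.813, -2.566, -0.001]
contact_force: [-0.6, -0.0, 0.3]
gripper_width: 0.0875
finger_force: 0.0
```

Call:
jog_arm(targets=[{"gripper": 1, "turn": 1, "dx": 0, "dy": 0, "dz": 0}, {"gripper": 1, "turn": 1, "dx": 0, "dy": 0, "dz": 0}, {"gripper": 1, "turn": 1, "dx": 0, "dy": 0, "dz": 0}, {"gripper": 1, "turn": 1, "dx": 0, "dy": 0, "dz": 0}, {"gripper": 1, "turn": 1, "dx": 0, "dy": 0, "dz": 0}, {"gripper": 1, "turn": 0, "dx": 0, "dy": 0, "dz": 0}])

```text
time: 26.55
ee_pos: [0.5779, 0.1725, 0.2696]
eef_rot: [-2.41, -2.015, -0.001]
contact_force: [0.2, -0.3, 0.1]
gripper_width: 0.087
finger_force: 0.0
```

```bash
python3 - <<'E'
from h import *
go((*fromrail(-.121,-.04),.0203),79.66)
B=read_camera("side");A=read_camera("top")
o=np.zeros((400,800,3),np.uint8)
o[:,:400]=cv2.resize(B[180:280,110:210],(400,400),interpolation=2);o[:,400:]=cv2.resize(A[130:230,85:185],(400,400),interpolation=2)
cv2.imwrite("pics/c8.png",o)
E
```

```text
t 26.55 p [0.5779 0.1725 0.2696] x [0.177 0.984 0.001] y [ 0.984 -0.177  0.   ] z [ 0.  0. -1.] F [ 0.2 -0.3  0.1] w 0.087 ff 0.0
tool d [-9.000e-04 -2.000e-04  2.493e-01] turn units 0.02 or after turn dx,dy -0.0007 -0.0002 dz 0.2493
```

View pics/c8.png

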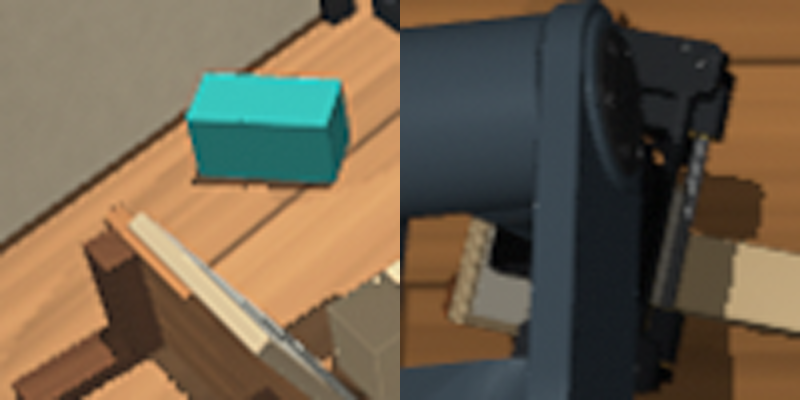

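The shelf rests on the rail (side crop: top edge at (130–265,215–350), parallel to the rail cap). Next I'll regrip the brick and close the gap.

Call:
jog_arm(targets=[{"gripper": 1, "dx": -0.001, "dy": 0, "dz": 0.05, "turn": 0}, {"gripper": 1, "dx": 0, "dy": 0, "dz": 0.05, "turn": 0}, {"gripper": 1, "dx": 0, "dy": 0, "dz": 0.05, "turn": 0}, {"gripper": 1, "dx": 0, "dy": 0, "dz": 0.04, "turn": 0}, {"gripper": 1, "dx": 0, "dy": 0, "dz": 0.03, "turn": 0}, {"gripper": 1, "dx": 0, "dy": 0, "dz": 0.02, "turn": 0}, {"gripper": 1, "dx": 0, "dy": 0, "dz": 0.009, "turn": 0}, {"gripper": 1, "dx": 0, "dy": 0, "dz": 0, "turn": 0}, {"gripper": 0.2, "dx": 0, "dy": 0, "dz": 0, "turn": 0}, {"gripper": 0.2, "dx": 0, "dy": 0, "dz": 0, "turn": 0}])

```text
time: 27.9
ee_pos: [0.5783, 0.1707, 0.0216]
eef_rot: [2.412, 2.012, 0.003]
contact_force: [-0.3, -0.6, 0.2]
gripper_width: 0.0746
finger_force: 0.0
```

Call:
jog_arm(targets=[{"gripper": 0.2, "dx": 0, "dy": 0, "dz": 0, "turn": 0}, {"gripper": 0.2, "dx": 0, "dy": 0, "dz": 0, "turn": 0}, {"gripper": 0.2, "dx": 0, "dy": 0, "dz": -0.001, "turn": 0}, {"gripper": 0.2, "dx": 0.002, "dy": 0, "dz": 0, "turn": 0}, {"gripper": 0.2, "dx": 0.002, "dy": 0, "dz": 0, "turn": 0}, {"gripper": 0.2, "dx": 0.002, "dy": 0, "dz": 0, "turn": 0}, {"gripper": 0.2, "dx": 0, "dy": 0, "dz": 0, "turn": 0}])

```text
time: 28.78
ee_pos: [0.5782, 0.1769, 0.0211]
eef_rot: [-2.412, -2.012, 0.001]
contact_force: [-0.4, -0.2, -6.6]
gripper_width: 0.0567
finger_force: 29.9
```

Call:
jog_arm(targets=[{"gripper": 0.2, "dx": 0.001, "dy": 0, "dz": 0, "turn": 0}, {"gripper": 0.2, "dx": 0.001, "dy": 0, "dz": 0, "turn": 0}, {"gripper": 0.2, "dx": 0, "dy": 0, "dz": 0, "turn": 0}])

```text
time: 29.15
ee_pos: [0.5788, 0.1784, 0.0214]
eef_rot: [-2.412, -2.012, 0.001]
contact_force: [0.2, -0.4, -7.1]
gripper_width: 0.0572
finger_force: 29.9
```

```bash
python3 - <<'E'
from h import *
s=st();print(inrail(s['ee_pos']))
E
```

```text
t 29.15 p [0.5788 0.1784 0.0214] x [ 0.179  0.984 -0.   ] y [ 0.984 -0.179 -0.   ] z [-0. -0. -1.] F [ 0.2 -0.4 -7.1] w 0.0572 ff 29.9
[-0.11428056 -0.03998132]
```

Call:
jog_arm(targets=[{"gripper": 0.2, "dx": 0.001, "dy": 0, "dz": 0, "turn": 0}, {"gripper": 0.2, "dx": 0, "dy": 0, "dz": 0, "turn": 0}])

```text
time: 29.4
ee_pos: [0.5789, 0.1789, 0.0215]
eef_rot: [2.412, 2.013, -0.002]
contact_force: [-1.2, -3.6, -7.3]
gripper_width: 0.0568
finger_force: 29.9
```

Call:
jog_arm(targets=[{"gripper": 0.2, "dx": 0.001, "dy": 0, "dz": 0, "turn": 0}, {"gripper": 0.2, "dx": 0, "dy": 0, "dz": 0, "turn": 0}])

```text
time: 29.65
ee_pos: [0.5789, 0.1791, 0.0215]
eef_rot: [2.411, 2.013, -0.004]
contact_force: [-0.2, -4.9, -6.1]
gripper_width: 0.0568
finger_force: 29.9
```

Call:
jog_arm(targets=[{"gripper": 0.2, "dx": 0.001, "dy": 0, "dz": 0, "turn": 0}, {"gripper": 0.2, "dx": 0, "dy": 0, "dz": 0, "turn": 0}])

```text
time: 29.9
ee_pos: [0.579, 0.1798, 0.0215]
eef_rot: [2.411, 2.013, -0.004]
contact_force: [-0.1, -7.2, -5.2]
gripper_width: 0.0567
finger_force: 29.9
```

Contact with the foot is felt (Fy −7 N). I'll ease off, lower, release and retreat.

Call:
jog_arm(targets=[{"gripper": 0.2, "dx": -0.002, "dy": 0, "dz": 0, "turn": 0}, {"gripper": 0.2, "dx": 0, "dy": 0, "dz": 0.001, "turn": 0}, {"gripper": 0.2, "dx": 0, "dy": 0, "dz": 0.001, "turn": 0}, {"gripper": 0.2, "dx": 0, "dy": 0, "dz": 0, "turn": 0}, {"gripper": 0.5, "dx": 0, "dy": 0, "dz": 0, "turn": 0}, {"gripper": 1, "dx": 0, "dy": 0, "dz": 0, "turn": 0}, {"gripper": 1, "dx": 0, "dy": 0, "dz": 0, "turn": 0}, {"gripper": 1, "dx": 0, "dy": 0, "dz": 0, "turn": 0}])

```text
time: 30.9
ee_pos: [0.5795, 0.1797, 0.0196]
eef_rot: [2.412, 2.012, 0.001]
contact_force: [-0.6, 0.3, -0.9]
gripper_width: 0.0845
finger_force: 0.0
```

Call:
jog_arm(targets=[{"gripper": 1, "dx": 0, "dy": 0, "dz": -0.02, "turn": 0}, {"gripper": 1, "dx": 0, "dy": 0, "dz": -0.05, "turn": 0}, {"gripper": 1, "dx": 0, "dy": 0, "dz": -0.05, "turn": 0}, {"gripper": 1, "dx": 0, "dy": 0, "dz": -0.06, "turn": 0}, {"gripper": 1, "dx": 0, "dy": 0, "dz": -0.06, "turn": 0}, {"gripper": 1, "dx": -0.05, "dy": 0, "dz": 0, "turn": 0}, {"gripper": 1, "dx": -0.06, "dy": 0, "dz": 0, "turn": 0}, {"gripper": 1, "dx": -0.06, "dy": 0, "dz": 0, "turn": 0}, {"gripper": 1, "dx": -0.06, "dy": 0, "dz": 0, "turn": 0}, {"gripper": 1, "dx": -0.06, "dy": 0, "dz": 0, "turn": 0}])

```text
time: 32.15
ee_pos: [0.5267, -0.1076, 0.2611]
eef_rot: [2.411, 2.011, 0.002]
contact_force: [1.3, -0.0, 0.7]
gripper_width: 0.0871
finger_force: 0.0
```

```bash
python3 - <<'E'
from h import *
st()
B=read_camera("side");A=read_camera("top")
o=np.zeros((600,800,3),np.uint8)
o[:400,:400]=cv2.resize(B[180:280,130:230],(400,400),interpolation=2);o[:400,400:]=cv2.resize(A[130:230,95:195],(400,400),interpolation=2)
o[400:,:267]=cv2.resize(B,(267,200));o[400:,267:534]=cv2.resize(A,(267,200))
cv2.imwrite("pics/c9.png",o)
E
```

```text
t 32.15 p [ 0.5267 -0.1076  0.2611] x [ 0.179  0.984 -0.   ] y [ 0.984 -0.179  0.002] z [ 0.002 -0.001 -1.   ] F [ 1.3 -0.   0.7] w 0.0871 ff 0.0
```

View pics/c9.png

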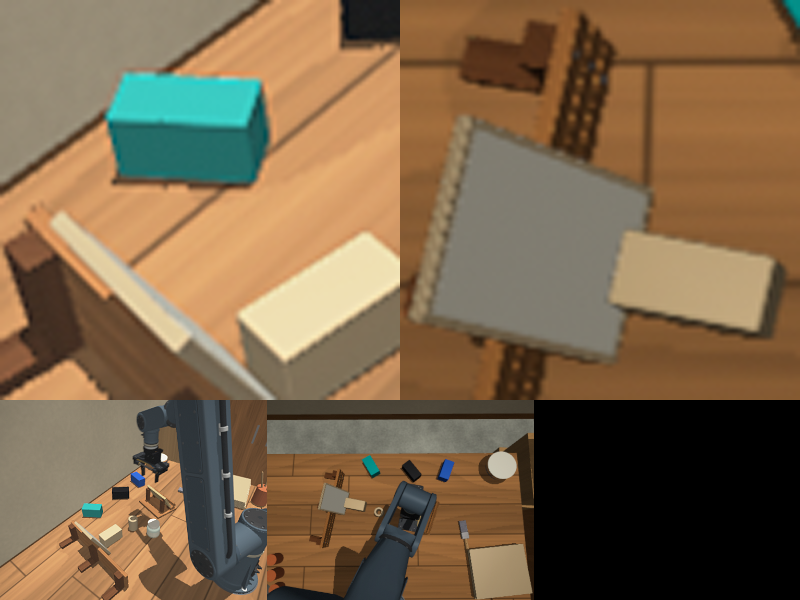

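The shelf leans square on the rail, white face out. The brick end sits at the middle of the foot (top px ≈(152,197)), and the jar, prop and brush are where they were. The lean works out at about 24° from the foot position. I'm handing it in.

```bash
python3 -c "
from plant import *
print(job_done())"
```

```text
the job is handed in; nothing more can be done
None
```

I handed the job in, with no verdict returned: the shelf leans white face out against the rail at an estimated 24°, the firebrick stands square at the middle of its foot, and the jar, tube prop and brush look untouched in the last pictures.

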